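Find and press the hidden catch of the shaving case

TASK

Open the grey shaving case: feel lightly with a fingertip along the row of five like, nearly square fields on its front deck, find the one that is really a sunken push-button, and press it fully in so that it stays in and the lid springs ajar. Do it by touch alone, without leaning hard on anything and without gripping, lifting, shifting or tipping the other things on the ledge, and finish clear of everything.

Things in the scene. Friction and masses are not known exactly. Their poses are not given: they have to be found in the camera images.
- case: Grey shaving case, fixed, lying shut: 190 (its x) x 280 (its y) x 70 mm high. Origin: centre of underside; z up; -x is its front, towards the robot. Level top 70 mm up: in front a fixed deck (x -95 to -15 mm) with a row of five like fields; behind it the lid (x -13 to 95 mm), hinged at the rear edge. All the same grey. Four fields are rigid and flush; one, its place varying, is the hidden catch.
- catch (a joint): How far the hidden catch is pressed in (m): 0 out, 0.007 fully in. It is one of the five fields; which one is not told. Its face, 53 mm (case x) by 45 mm (case y), lies 2 mm below the deck; it slides straight down 7 mm, needs about 4 to 7 N all the way and stays where it is left.
- lid (a joint): Opening angle of the lid (rad): 0 shut, flush with the deck. Pressing the catch raises it in step, about 0.04 rad per mm, to 0.28 with the catch fully in (its front edge, next to the deck, then stands about 30 mm up); it stays ajar while the catch is in.
- field1 (a point): Centre of field 1 of the row, at deck height (70 mm above the ledge; x -55, y +92 mm in the case's frame). Fields are numbered from the case's +y end and spaced 46 mm apart; each measures 53 mm along the case's x by 45 mm along its y.
- field2 (a point): Centre of field 2 of the row, at deck height (70 mm above the ledge; x -55, y +46 mm in the case's frame). Fields are numbered from the case's +y end and spaced 46 mm apart; each measures 53 mm along the case's x by 45 mm along its y.
- field3 (a point): Centre of field 3 of the row, at deck height (70 mm above the ledge; x -55, y +0 mm in the case's frame). Fields are numbered from the case's +y end and spaced 46 mm apart; each measures 53 mm along the case's x by 45 mm along its y.
- field4 (a point): Centre of field 4 of the row, at deck height (70 mm above the ledge; x -55, y -46 mm in the case's frame). Fields are numbered from the case's +y end and spaced 46 mm apart; each measures 53 mm along the case's x by 45 mm along its y.
- field5 (a point): Centre of field 5 of the row, at deck height (70 mm above the ledge; x -55, y -92 mm in the case's frame). Fields are numbered from the case's +y end and spaced 46 mm apart; each measures 53 mm along the case's x by 45 mm along its y.
- cup: Beige plastic drinking cup, 72 mm across, 95 mm high. Loose bystander. Origin: centre of its underside.
- mug: White ceramic mug, 80 mm across, 90 mm high, handle on its +y side. Loose bystander. Origin: centre of its underside.
- cologne: Green glass cologne bottle with a black cap, 36 x 50 mm, 110 mm high. Loose bystander. Origin: centre of its underside.
- tweezers: Chrome tweezers lying flat, 97 mm long along their x, 5 mm high. Loose bystander. Origin: centre of its underside.
- brush: Shaving brush standing on its wooden handle, 42 mm across, 102 mm high. Loose bystander. Origin: centre of its underside.

How it is judged:
By the outcome, as a careful person would: the job done as asked, in the order asked, and still so for the second after the job is handed in, with the robot touching nothing.
It also fails if it takes over 48 s, if anything falls off the work surface, if the arm or the gripper's body presses on something with over 40 N, if the wrist force passes 120 N, or if a joint passes its speed limit or range.

ROBOT

A 6-joint arm with a two-finger parallel gripper is mounted at the origin on the work surface. World frame = base frame: x ahead of the robot, y to its left, z up, the work surface at z = 0. Lengths are in m, angles in rad, forces in N, time in s.
With the tool pointing down it reaches from about 0.35 to 0.775 m from the base axis. Payload 5.5 kg.
Tool frame: the origin (TCP) lies midway between the tips of the shut fingers; the grasp point (between the pads) lies 19 mm behind it (pinch_z is the distance from the TCP to the grasp point, in m); z points along the fingers, x is the direction in which the jaws open and shut, and the axes are right-handed (so a half turn about z gives the same grasp; the last joint's range is limited). The gripper opens to 85 mm and grips with 20 to 120 N. Pads are 22 mm wide; open, the fingers measure 114 mm over their backs; the gripper's body (76 mm by 85 mm) begins 54 mm behind the grasp point. The pads swing forward as they close: fully open they stand 13 mm farther back than shut.
Start: joints at [1.159, 0.313, 0.046, 1.304, 0, 1.431], TCP at [0.154, 0.554, 0.231] pointing down, gripper open.
Joint ranges: [-2.76, 2.76], [-0.86, 1.69], [-1.03, 1.26], [-2.2, 2.34], [-1.47, 1.5], [-3.14, 3.14]. Speed limits (rad/s): [2.57, 2.57, 3.14, 3.14, 3.14, 3.14].

INTERFACE

Orientations are given as a unit quaternion [w, x, y, z].
In Python, from workcell import get_state, read_camera, camera_info, hand_in, trace, pinch_z gives the robot as it stands. The module is installed in compiled form; this text tells all that it offers.
- The arm moves only by the tool arm_command, never from a script. Its argument "steps" is text: rows parted by semicolons, each of 4 numbers parted by spaces: the shift along the world's x, y, z in mm, then the turn about the world's z in rad. In form: tx ty tz spin; .... A call has 1 to 20 rows; each row is the pose to reach, as a shift and turn from the pose measured when the call began; what a row does not reach only later rows make up. A row lasts 1/8 s, in which the tool goes at most 62.5 mm and 10.7 degrees, less where a joint would pass 70% of its speed; a pose out of reach is approached as far as the arm can. A call with a gripper value outside its range is refused whole. "fingers" is the gripper command: -1 is shut, 1 is fully open, values between are in proportion, set as the call begins (left out, the last holds). The fingers move at their own pace and stop on an object; "newtons" is the grip in N (left out, the last holds). Time passes only in rows, so rows that repeat a pose let the fingers close. It gives the time, the measured TCP pose, the force and the opening at its end, in the units of the state.
- get_state(): the state, without advancing time (a new reading comes with each control period).
- read_camera(name): name is "side" or "top" or "wrist"; returns the picture (384x512x3 uint8, red, green, blue); there is no depth.
- camera_info(name): a dict with "mtx" (3x3 intrinsics, pixels), "k1" (the pictures are not rectified: a ray, as slopes to the right and down, at radius r is drawn at 1 + k1 r^2 times it, then the intrinsics apply), "R" (3x3) and "t" (3): a world point X has camera coordinates R X + t. Camera axes: x right, y down, z forward; pixel columns grow to the right and rows downward; lengths in m; the calibration is good to about 2 mm. A picture is of the moment at which its call begins: read the wrist's pose just before it. camera_info takes no time and is no camera call; for the wrist camera it gives the pose at the moment of the call.
- hand_in(): hands the job in, once; it reports no verdict.
Trained networks look in the newest picture that a camera, given by its name, has taken for a name from the list of things; names that differ only in an ending like _2 or _b are one class to them, and where a whole thing is asked for, a point or a joint stands for the part that bears it (a point fixed in the world has none). Each returns a list of dicts, best first, with "score" (0 to 1); they miss things now and then, are a little off and sometimes report something else, mostly with a low value. They report only what shows in the picture. A call takes as long as a camera call.
- trace(camera, name): "mask" (384x512 bool, what is visible of it) and "box" ([left, top, width, height] in pixels, round what is visible of it).
The state is a dict: "clock": time; "joint_pos": joint angles; "qvel": joint speeds; "tau": joint torques, N m; "tcp_pos": TCP position; "orientation": TCP orientation; "wrist_force": force on the tool from outside, world axes, zero at the start; "ft_torque": the same for the moment, N m; "finger_gap": finger opening in m.
Only numpy, scipy, OpenCV 4.12 (cv2) and the standard library are available. Lean on these libraries where they do the work, as an engineer would, in place of code of your own. Each camera call takes 0.05 s, during which the arm holds its last target.

## Working session

There is one attempt and no reset: what is moved stays moved. The work goes in short steps, Python scripts to look and compute and a tool call to move; the robot and the scene stay as the last step left them, time stands still between calls to the robot, and variables do not carry over. Pictures are saved under pics/ and viewed, and the job is handed in when it is done.

Besides the shell and the picture viewer there is one more tool, called as name(argument=value, ...) on one line, values as JSON. arm_command: Moves the arm, as the interface text tells. Its arguments: {"type":"object","properties":{"steps":{"type":"string"},"fingers":{"type":"number"},"newtons":{"type":"number"}},"required":["steps"]}

```bash
mkdir -p pics
cat > h.py <<'E'
import numpy as np, cv2
from workcell import *
def pix2w(cam,uv,z,info=None):
    i=info or camera_info(cam); K=np.array(i["mtx"]);R=np.array(i["R"]);t=np.array(i["t"])
    uv=np.atleast_2d(np.array(uv,float))
    p=cv2.undistortPoints(uv.reshape(-1,1,2),K,np.array([i["k1"],0,0,0.])).reshape(-1,2)
    C=-R.T@t; d=np.c_[p,np.ones(len(p))]@R
    return C+d*((z-C[2])/d[:,2])[:,None]
def proj(cam,X,info=None):
    i=info or camera_info(cam)
    K=np.array(i["mtx"]);R=np.array(i["R"]);t=np.array(i["t"])
    c=np.atleast_2d(X)@R.T+t; s=c[:,:2]/c[:,2:]; s=s*(1+i["k1"]*(s**2).sum(1,keepdims=True))
    return s@K[:2,:2].T+K[:2,2]
E
python3 - <<'E'
from h import *
for c in ["top","side"]:
    im=read_camera(c); cv2.imwrite(f"pics/{c}0.png",im[:,:,::-1])
    for n in ["case","cup","mug","cologne","tweezers","brush"]:
        r=trace(c,n)
        print(c,n,[(round(x["score"],2),x["box"]) for x in r][:2])
s=get_state();print(s)
E
```

```text
top case [(0.88, [149.9, 113.2, 151.6, 111.1]), (0.63, [164.5, 177.3, 25.1, 28.8])]
top cup [(0.4, [145.0, 232.4, 33.6, 22.9])]
top mug [(0.55, [314.5, 157.2, 54.7, 46.7]), (0.15, [104.5, 106.3, 44.7, 44.9])]
top cologne [(0.66, [145.9, 232.7, 30.2, 23.4])]
top tweezers [(0.69, [143.6, 235.1, 34.5, 21.8]), (0.56, [236.5, 237.2, 11.5, 3.3])]
top brush [(0.75, [268.8, 237.8, 25.7, 25.9])]
side case [(0.79, [226.8, 142.9, 98.2, 100.9]), (0.43, [257.1, 143.9, 63.7, 77.7])]
side cup [(0.78, [269.2, 113.0, 23.6, 30.5]), (0.67, [228.9, 139.1, 92.1, 105.7])]
side mug [(0.61, [259.2, 228.0, 45.7, 63.8])]
side cologne [(0.65, [186.9, 138.3, 20.4, 42.1])]
side tweezers []
side brush [(0.68, [189.5, 203.1, 22.5, 43.7])]
{'clock': 0.7, 'joint_pos': array([1.15942120e+00, 3.13161236e-01, 4.60954852e-02, 1.30360767e+00,
       2.48784726e-06, 1.43115472e+00]), 'qvel': array([-3.98246436e-05,  1.94153231e-04,  1.26661887e-03,  7.39672215e-05,
        4.50505299e-04,  7.27208285e-04]), 'tau': array([-2.34742336e-03, -4.80294728e+01,  2.98745924e+01, -2.32342060e-06,
       -3.53840160e-04, -5.96057646e-06]), 'tcp_pos': array([0.15437688, 0.55392548, 0.23134341]), 'orientation': array([-3.10791180e-05,  7.96367297e-01,  6.04813297e-01,  5.30278258e-05]), 'wrist_force': array([0.7341812 , 0.09044064, 0.44272186]), 'ft_torque': array([0.03558047, 0.02389306, 0.02052323]), 'finger_gap': 0.08539178956701704}
```

View pics/top0.png

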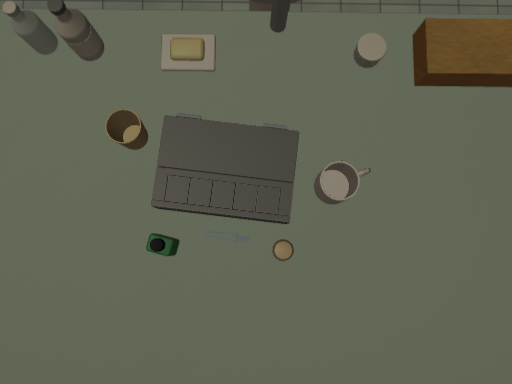

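View pics/side0.png

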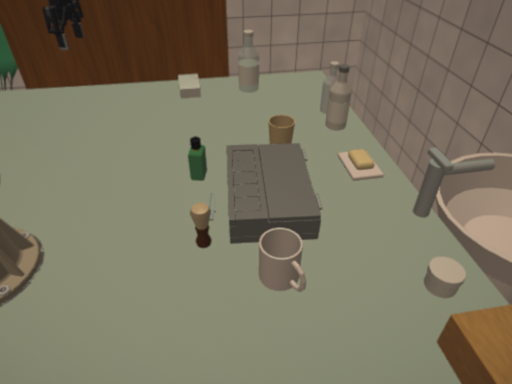

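The top view shows the case with its deck and five-field row at about (176,190)–(268,200) px. The cologne (160,244), tweezers (228,236) and brush (283,250) stand in front of it. I'll zoom in for the geometry.

Run:
```python
from h import *
im=cv2.imread("pics/top0.png")
c=im[100:270,95:385]; c=cv2.convertScaleAbs(cv2.resize(c,(0,0),fx=2.75,fy=2.75,interpolation=cv2.INTER_CUBIC),alpha=1.8)
cv2.imwrite("pics/zoom0.png",c)
i=camera_info("top");print("cam",-np.array(i["R"]).T@np.array(i["t"]))
print(pix2w("top",[[166,176],[283,188],[165,203],[280,215],[160,167],[296,181]],.07).round(4))
```

```text
cam [0.44283816 0.0563416  0.98579082]
[[ 0.5783  0.2275  0.07  ]
 [ 0.556  -0.0089  0.07  ]
 [ 0.5236  0.2278  0.07  ]
 [ 0.5014 -0.003   0.07  ]
 [ 0.5966  0.2401  0.07  ]
 [ 0.5705 -0.0353  0.07  ]]
```

View pics/zoom0.png

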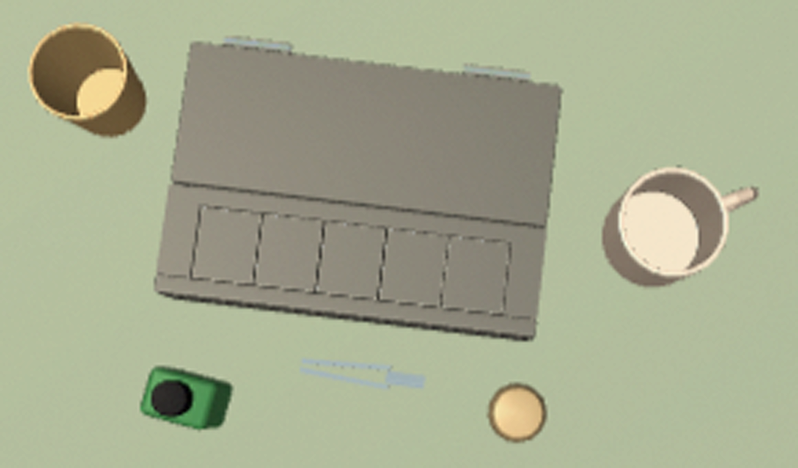

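Run:
```python
from h import *
from scipy.optimize import least_squares
z=np.array([[172,183],[545,227],[190,42],[562,88],[200,205],[511,242],[192,279],[507,314],[264,212],[325,220],[387,229],[449,236],[256,285],[317,293],[379,300],[441,307]],float)
uv=(z+.5)/2.75-.5+[95,100]
m=np.array([[-14,140],[-14,-140],[95,140],[95,-140],[-28.5,115],[-28.5,-115],[-81.5,115],[-81.5,-115],[-28.5,69],[-28.5,23],[-28.5,-23],[-28.5,-69],[-81.5,69],[-81.5,23],[-81.5,-23],[-81.5,-69]])/1000
def W(p,m):
    c,s=np.cos(p[2]),np.sin(p[2]); return np.c_[m@np.array([[c,s],[-s,c]])+p[:2]]
w=pix2w("top",uv,.07)[:,:2]
r=least_squares(lambda p:(W(p,m)-w).ravel(),[.6,.1,-.1],loss="soft_l1",f_scale=.002)
print(r.x,(W(r.x,m)-w).round(4).tolist())
F=W(r.x,np.array([[-.055,y] for y in (.092,.046,0,-.046,-.092)]));print(F.round(4), np.hypot(*F.T))
for n,px,h in [("cup",[123,124.5],.095),("mug",[340,180],.09),("cologne",[157,245],.11),("tw",[228,236],.005),("brush",[283,250],.1)]:
    print(n,pix2w("top",px,h).round(3))
from scipy.spatial.transform import Rotation
q=get_state()["orientation"]; print(Rotation.from_quat(np.r_[q[1:],q[0]]).as_matrix().round(3))
```

```text
[ 0.59669002  0.10657801 -0.10737189] [[-0.0004, 0.0015], [-0.0001, -0.0022], [0.0014, -0.0002], [0.0037, -0.001], [-0.0013, -0.0007], [-0.0005, -0.0008], [0.0006, 0.0007], [-0.0003, 0.002], [-0.0014, 0.0006], [-0.0008, -0.0003], [0.0005, -0.0004], [0.0004, -0.0006], [-0.0003, 0.0017], [0.0003, 0.0005], [0.0001, 0.0001], [-0.0001, -0.0004]]
[[0.5519 0.2039]
 [0.5469 0.1582]
 [0.542  0.1125]
 [0.5371 0.0667]
 [0.5321 0.021 ]] [0.5883439  0.56935835 0.55355334 0.54120761 0.53256179]
cup [[0.677 0.311 0.095]]
mug [[ 0.57  -0.121  0.09 ]]
cologne [[0.44  0.233 0.11 ]]
tw [[0.46  0.104 0.005]]
brush [[ 0.432 -0.007  0.1  ]]
[[ 0.268  0.963  0.   ]
 [ 0.963 -0.268  0.   ]
 [ 0.     0.    -1.   ]]
```

arm_command(steps="40 -35 0 0.02;80 -70 0 0.04;120 -105 0 0.06;160 -140 0 0.08;200 -175 0 0.1;240 -210 0 0.12;280 -245 0 0.14;320 -280 0 0.16;360 -315 0 0.163;397 -350 0 0.163;397 -350 -40 0.163;397 -350 -80 0.163;397 -350 -120 0.163;397 -350 -120 0.163;397 -350 -120 0.163;397 -350 -120 0.163", fingers=-1, newtons=20)

```text
clock: 2.7
tcp_pos: [0.5529, 0.2044, 0.1136]
orientation: [0.001, 0.744, 0.668, 0.002]
wrist_force: [0.4, -0.2, 0.8]
finger_gap: 0.0002
```

arm_command(steps="-1 0 -15 0;-1 0 -30 0;-1 0 -38 0;-1 0 -40 0;-1 0 -40 0;-1 0 -40 0")

```text
clock: 3.45
tcp_pos: [0.5523, 0.2044, 0.074]
orientation: [0.001, 0.744, 0.668, 0.002]
wrist_force: [-0.3, 1.2, -0.0]
finger_gap: 0.0001
```

Run:
```python
from h import *
s=get_state();print(s["tcp_pos"],s["wrist_force"])
im=read_camera("side");c=cv2.resize(im[90:270,150:400,::-1],(0,0),fx=3,fy=3,interpolation=cv2.INTER_CUBIC);cv2.imwrite("pics/side1.png",c)
```

```text
[0.55229102 0.20443384 0.07401969] [-0.25082404  1.23729721 -0.04965178]
```

View pics/side1.png

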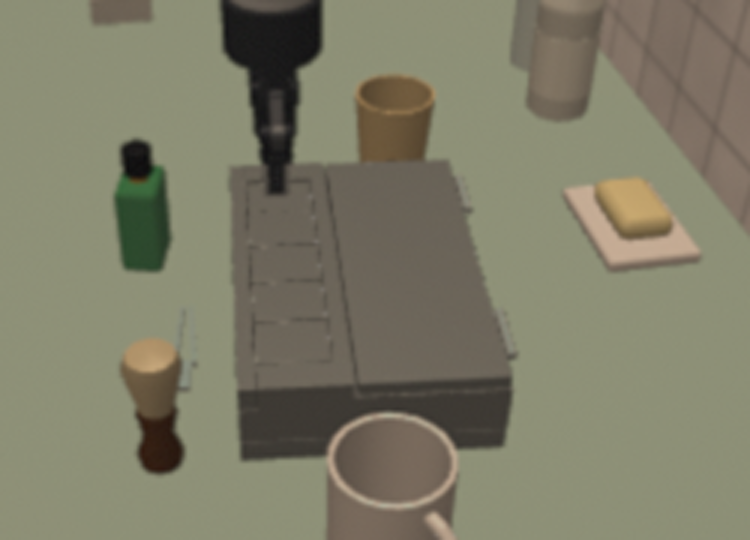

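The closed fingertip (zoomed px 275,190) is just above field 1. Next I'll feel down in small steps.

arm_command(steps="0 0 -1 0;0 0 -2 0;0 0 -3 0;0 0 -3.5 0;0 0 -3.5 0")

```text
clock: 4.12
tcp_pos: [0.5522, 0.2044, 0.0705]
orientation: [0.001, 0.744, 0.668, 0.002]
wrist_force: [-0.2, -0.1, 0.4]
finger_gap: 0.0001
```

arm_command(steps="0 0 -0.5 0;0 0 -1 0;0 0 -1 0")

```text
clock: 4.5
tcp_pos: [0.5522, 0.2044, 0.0694]
orientation: [0.001, 0.744, 0.668, 0.002]
wrist_force: [0.9, -1.4, -0.1]
finger_gap: -0.0
```

arm_command(steps="0 0 -0.4 0;0 0 -0.4 0")

```text
clock: 4.75
tcp_pos: [0.5522, 0.2044, 0.069]
orientation: [0.001, 0.744, 0.668, 0.002]
wrist_force: [-0.3, -0.1, 0.0]
finger_gap: -0.0
```

arm_command(steps="0 0 -0.5 0;0 0 -0.5 0")

```text
clock: 5.0
tcp_pos: [0.5521, 0.2044, 0.0684]
orientation: [0.001, 0.744, 0.668, 0.002]
wrist_force: [0.4, -0.3, -0.5]
finger_gap: 0.0001
```

arm_command(steps="0 0 -0.5 0;0 0 -0.5 0")

```text
clock: 5.25
tcp_pos: [0.5522, 0.2044, 0.0681]
orientation: [0.001, 0.744, 0.668, 0.002]
wrist_force: [-0.7, 0.1, 2.0]
finger_gap: 0.0
```

arm_command(steps="0 0 -0.5 0;0 0 -0.5 0")

```text
clock: 5.5
tcp_pos: [0.5522, 0.2044, 0.0679]
orientation: [0.001, 0.744, 0.668, 0.002]
wrist_force: [-0.8, -0.4, 3.4]
finger_gap: 0.0002
```

Contact is at about 0.068. That could be the sunken catch or a height offset, so I'll compare with field 2.

arm_command(steps="0 0 6 0;-1 -10 6 0;-3 -25 6 0;-5 -46 6 0;-5 -46 6 0;-5 -46 4 0;-5 -46 3 0;-5 -46 2.5 0;-5 -46 2.5 0")

```text
clock: 6.62
tcp_pos: [0.5472, 0.1587, 0.0702]
orientation: [0.001, 0.744, 0.668, 0.002]
wrist_force: [0.6, -1.2, 0.0]
finger_gap: -0.0
```

arm_command(steps="0 0 -0.5 0;0 0 -1 0;0 0 -1 0")

```text
clock: 7.0
tcp_pos: [0.5472, 0.1588, 0.0701]
orientation: [0.001, 0.744, 0.668, 0.002]
wrist_force: [-1.7, -0.7, 5.8]
finger_gap: 0.0002
```

Field 2 is rigid at z=0.070 and field 1 sits 2 mm lower, so field 1 is the catch. I'll go back and press it.

arm_command(steps="0 0 5 0;1 10 5 0;3 25 5 0;5 46 5 0;5 46 5 0;5 46 2 0;5 46 0 0;5 46 -1 0;5 46 -2 0;5 46 -3 0;5 46 -4 0;5 46 -5 0;5 46 -5 0")

```text
clock: 8.62
tcp_pos: [0.5523, 0.2046, 0.0651]
orientation: [0.002, 0.744, 0.668, 0.002]
wrist_force: [-1.0, -2.1, 3.7]
finger_gap: -0.0001
```

It yields at about 4 N, so it is the catch. I'll press on gently to the stop.

arm_command(steps="0 0 -1 0;0 0 -2 0;0 0 -3 0;0 0 -4 0;0 0 -4 0")

```text
clock: 9.25
tcp_pos: [0.5523, 0.2046, 0.0611]
orientation: [0.002, 0.744, 0.668, 0.002]
wrist_force: [-1.8, -1.8, 4.1]
finger_gap: -0.0
```

arm_command(steps="0 0 -0.7 0;0 0 -1 0;0 0 -1 0")

```text
clock: 9.62
tcp_pos: [0.5523, 0.2046, 0.061]
orientation: [0.002, 0.744, 0.668, 0.002]
wrist_force: [-3.5, -2.6, 11.8]
finger_gap: 0.0002
```

The stop is reached at z=0.061, with 12 N. I'll retreat straight up and then away from the case.

arm_command(steps="0 0 5 0;0 0 20 0;0 0 50 0;0 0 90 0;0 0 130 0;0 0 160 0;-40 35 170 0;-80 70 170 0;-120 105 170 0;-160 140 170 0;-200 175 170 0;-240 210 170 0;-240 210 170 0;-240 210 170 0")

```text
clock: 11.38
tcp_pos: [0.3124, 0.4148, 0.2315]
orientation: [0.002, 0.744, 0.668, 0.003]
wrist_force: [0.4, 0.0, -0.0]
finger_gap: 0.0001
```

Run:
```python
from h import *
s=get_state();print(s["clock"],s["tcp_pos"],s["wrist_force"],abs(s["qvel"]).max())
a=read_camera("side");b=read_camera("top")
f=lambda x:cv2.resize(x[:,:,::-1],(0,0),fx=2.2,fy=2.2,interpolation=cv2.INTER_CUBIC)
cv2.imwrite("pics/side2.png",f(a[90:330,130:400]));cv2.imwrite("pics/top2.png",f(b[90:280,95:400]))
```

```text
11.375 [0.31236205 0.41479269 0.2314807 ] [ 0.40554825  0.01269046 -0.02048702] 0.031430844643402886
```

View pics/side2.png

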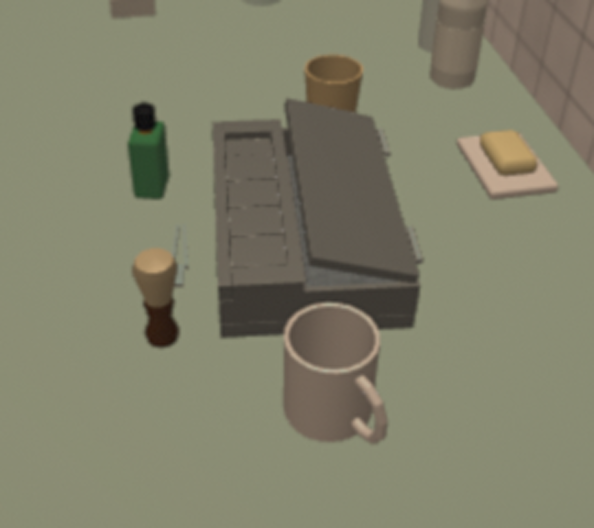

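View pics/top2.png

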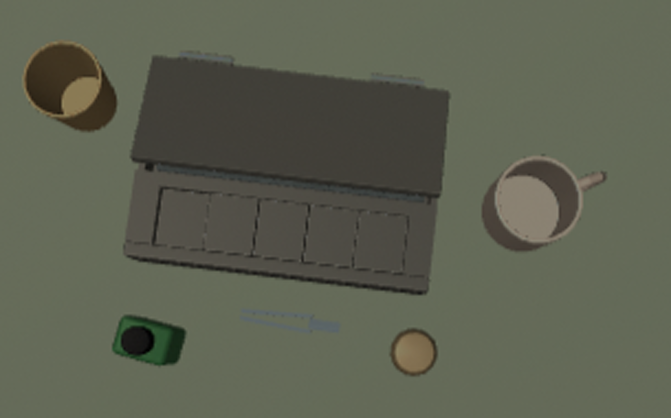

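The lid stands ajar (side view, front edge from about (290,105) to (310,265) px). Field 1 is visibly sunk at (248,135), the bystanders are where they were, and the arm is clear.

```bash
python3 -c "
from workcell import *
print(hand_in())"
```

```text
the job is handed in; nothing more can be done
None
```

The case is open: the hidden catch is field 1, I pressed it fully in, and the lid stands ajar. I handed the job in at about 11.5 s.

- **Finding it:** With the closed fingertip, field 1 met contact at z ≈ 0.068, 2 mm below deck level. Field 2 was rigid at 0.070. Field 1 then gave way at about 4 N when pressed. I didn't feel fields 3–5, because the catch was already found.
- **Pressing it:** I pushed field 1 down 7 mm to its stop at z = 0.061. The highest wrist force I read was about 12 N.
- **Last checks:** After I retreated to z = 0.23, clear of the case, the wrist force read about zero. The pictures show the lid ajar, field 1 still in, and the cup, mug, cologne, tweezers and brush where they were. No check failed or disagreed.

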